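# Set a lemon in the slicing guide and hold its spring slide at the mark

### The arm

A 6-joint arm with a two-finger parallel gripper is mounted at the origin on a cart in front of the work surface, level with it; the furniture and walls round the work are solid. World frame = base frame: x ahead of the robot, y to its left, z up, the work surface at z = 0. Lengths are in m, angles in rad, forces in N, time in s.
With the tool pointing down it reaches from about 0.375 to 0.9 m from the base axis. Payload 3.1 kg.
Tool frame: the origin (TCP) lies at the very end of the fingers, on their centre line; the grasp point (between the pads) lies 19 mm behind it; z points along the fingers, y is the direction in which the jaws open and shut (so a half turn about z gives the same grasp; the last joint's range is limited). The gripper opens to 87 mm and grips with 3 to 60 N. Pads are 19 mm wide; open, the fingers measure 117 mm over their backs; the gripper's body (75 mm by 190 mm) begins 51 mm behind the grasp point.
Start: joints at [-1.494, 0.527, 1.433, -0, 1.181, -0.178], TCP at [0.158, -0.605, 0.223] pointing down, gripper open.
Joint ranges: [-3.08, 3.08], [-0.75, 2.2], [0.22, 2.44], [-1.43, 4.57], [0, 2.65], [-2.85, 2.85]. Speed limits (rad/s): [2.79, 2.79, 3.14, 3.14, 3.14, 3.14].

### API

Orientations are given as a unit quaternion [x, y, z, w].
In Python, from rig import robot gives the robot as it stands.
- The arm moves only by the tool arm_command, never from a script. Its argument "targets" is a list of rows, each a list of 5 numbers: the shift along the tool's x, y, z in cm, then the turn about the tool's z in rad, then the finger opening in cm, from 0 to 8.7. In form: [[dx, dy, dz, spin, hand], ...]. A call has 1 to 5 rows; each row is the pose to reach, as a shift and turn from the pose commanded when the call began, along the tool's axes at that moment; what a row does not reach only later rows make up. A row lasts 1/8 s, in which the tool goes at most 62.5 mm and 10.7 degrees, less where a joint would pass 70% of its speed; a pose out of reach is approached as far as the arm can. A call with a gripper value outside its range is refused whole. The fingers move at their own pace and stop on an object; "newtons" is the grip in N (left out, the last holds). Time passes only in rows, so rows that repeat a pose let the fingers close. It gives the time, the measured TCP pose, the force and the opening at its end, in the units of the state.
- robot.get_obs(): the state, without advancing time (a new reading comes with each control period).
- robot.camera(name): name is "scene" or "top" or "wrist"; returns (picture, depth): 400x640x3 uint8, red, green, blue; 400x640 float32, m along the optical axis (not along the pixel's ray), 0 where there is no reading.
- robot.camera_model(name): a dict with "mtx" (3x3 intrinsics, pixels), "extrinsics" (4x4, takes a point from world to camera coordinates). Camera axes: x right, y up, looking along -z (the intrinsics and any distortion apply to the point x, -y, -z); pixel columns grow to the right and rows downward; lengths in m; the calibration is good to about 2 mm. A picture is of the moment at which its call begins: read the wrist's pose just before it. camera_model takes no time and is no camera call; for the wrist camera it gives the pose at the moment of the call.
- robot.hand_in(): hands the job in, once; it reports no verdict.
The state is a dict: "time": time; "q": joint angles; "joint_velocities": joint speeds; "joint_torque": joint torques, N m; "position": TCP position; "tool_rot": TCP orientation; "ft_force": force on the tool from outside, world axes, zero at the start; "moment": the same for the moment, N m; "grip_width": finger opening in m.
Only numpy, scipy, OpenCV 4.12 (cv2) and the standard library are available. Lean on these libraries where they do the work, as an engineer would, in place of code of your own. Each camera call takes 0.05 s, during which the arm holds its last target.

### The job

Take the lemon out of the wooden crate (leave the garlic in it), lay it lengthwise in the trough of the slicing guide in front of the pusher plate and let go of it. Then pull the guide's spring-return slide out by its upright grip until its pointer is level with the pointed marker on the guide's side, with the lemon up against the pusher plate, and keep it pulled there for the person who will cut: finish while still holding the slide. Do not knock over or shove the other things.

Things in the scene. Friction and masses are not known exactly. Their poses are not given: they have to be found in the camera images.
- lemon_mid (a point): Centre of the yellow lemon, 78 mm long (its own x axis), 55 mm wide, 56 mm high; at the start it lies on the crate's floor, its long axis roughly along the crate's short sides. About 0.1 kg.
- garlic_mid (a point): Centre of a whitish garlic bulb about 60 x 57 x 58 mm, the other thing in the crate; lemon and garlic may have swapped places.
- crate: Open slatted wooden crate, 185 mm (x) x 250 mm (y) x 55 mm high, walls and floor 5 mm thick; loose, 0.9 kg. Origin: centre of its underside.
- trough (a point): Point on the trough's floor, 12 mm above the worktop, where the lemon's middle is to lie (its end then 9 mm short of the pusher plate). x of this frame runs along the trough towards the pusher plate, away from the pull; y across, to the left. The trough is 56 mm wide inside; its walls are 5 mm thick and 11 mm high.
- grip (a point): Middle of the slide's upright dark grip plate, 55 mm above the worktop: 12 mm thick (x), 40 mm wide (y), its top 14 mm above this point, the cross bar at its foot 32 mm below. Axes as the trough's; pull along -x. With the slide home there are 44 mm clear between it and the board's front edge.
- pusher (a point): Centre of the front face of the pusher plate (50 mm wide, 34 mm high), which moves with the slide and pushes the lemon towards -x.
- pointer (a point): Tip of the small steel pointer on the slide's left (+y) rod, 24 mm above the worktop; moves with the slide.
- mark (a point): Tip of the fixed pointed marker (a dark steel rider 12 x 13 x 12 mm) on the left edge of the guide; its tip faces the pointer's path. Same axes as the trough. The pointer is level with it when both have the same position along x of this frame.
- slide (a joint): How far the slide is pulled out (m): 0 = home, stop at 0.075. A spring pulls it home, with about 3 N at home and 7 N at 0.055; let go, it snaps back. The mark lies 0.036 to 0.056 out.
- tumbler: Clear drinking tumbler upside down at the back, 80 mm wide, 91 mm high, origin at its underside; leave alone.
- spice: Small spice jar with a cap at the back right, 44 mm wide, 98 mm high, origin at its underside; leave alone.
- spoon: Teaspoon, 130 mm long, lying at the front edge of the worktop; leave alone.
- guide: Slicing guide, fixed: beech board 150 x 156 mm, 12 mm thick, trough along its middle, axes as the trough's. Steel rods run 40 mm either side of the middle; nothing beside the trough is over 26 mm above the worktop. At its front two pairs of thin steel posts, 66 mm high, 61 mm clear between left and right, let the lemon pass. Origin under the middle.
Not all that is in view belongs to the job. Of the things that look like the part that bears garlic_mid, the larger one is meant.

How it is judged:
By the outcome, as a careful person would: the job done as asked, in the order asked, and still so for the second after the job is handed in, while the arm keeps its last pose, push and grip.
It also fails if it takes over 54 s, if anything falls off the work surface, if the arm or the gripper's body presses on something with over 40 N, if the wrist force passes 120 N, or if a joint passes its speed limit or range.

## Working session

There is one attempt and no reset: what is moved stays moved. The work goes in short steps, Python scripts to look and compute and a tool call to move; the robot and the scene stay as the last step left them, time stands still between calls to the robot, and variables do not carry over. Pictures are saved under pics/ and viewed, and the job is handed in when it is done.

Besides the shell and the picture viewer there is one more tool, called after ">>>" in YAML: its name, and indented under it one key for each argument. arm_command: Moves the arm, as the interface text tells. Its arguments: {"type":"object","properties":{"targets":{"type":"array","items":{"type":"array","items":{"type":"number"}}},"newtons":{"type":"number"}},"required":["targets"]}

```bash
ls; mkdir -p pics; python3 - <<'E'
from rig import robot
import cv2,numpy as np
o=robot.get_obs();print(o)
for n in("scene","top","wrist"):
    m=robot.camera_model(n);p,d=robot.camera(n);np.savez(f"{n}0.npz",p=p,d=d,**m)
    cv2.imwrite(f"pics/{n}0.png",p[:,:,::-1]);print(n,{k:np.round(v,4).tolist() if not isinstance(v,str) else v for k,v in m.items()})
E
```

```text
pics
{'time': 0.0, 'q': array([-1.49446645e+00,  5.28475356e-01,  1.43388474e+00,  1.10450133e-05,
        1.18141278e+00, -1.78496137e-01]), 'joint_velocities': array([ 7.67631569e-04, -8.91378338e-05,  9.89577696e-04,  1.49363893e-03,
       -6.05926031e-04,  1.49886442e-03]), 'joint_torque': array([-1.84284501e-03, -4.40039492e+01, -1.76592672e+01,  6.30708318e-02,
        5.81004610e-02, -1.56104475e-04]), 'position': array([ 0.15752558, -0.60406951,  0.22157159]), 'tool_rot': array([ 9.91893615e-01,  1.27066389e-01,  6.07622226e-05, -1.08842822e-03]), 'ft_force': array([ 0.32128463, -0.1300707 , -0.3316939 ]), 'moment': array([-0.02567511,  0.01525908, -0.00353496]), 'grip_width': 0.0866613172967996}
scene {'mtx': [[464.1588, 0.0, 326.3142], [0.0, 464.1588, 199.9577], [0.0, 0.0, 1.0]], 'extrinsics': [[0.8926, -0.4506, -0.0111, -0.5106], [0.3234, 0.6231, 0.7122, -0.2215], [-0.314, -0.6393, 0.7019, -0.861], [0.0, 0.0, 0.0, 1.0]]}
top {'mtx': [[373.9275, 0.0, 319.1795], [0.0, 373.9275, 197.6271], [0.0, 0.0, 1.0]], 'extrinsics': [[0.0083, -0.9997, -0.0217, -0.0014], [0.9811, 0.004, 0.1935, -0.5728], [-0.1934, -0.0229, 0.9809, -0.7892], [0.0, 0.0, 0.0, 1.0]]}
wrist {'mtx': [[307.6813, 0.0, 316.5422], [0.0, 307.6813, 202.4562], [0.0, 0.0, 1.0]], 'extrinsics': [[0.253, -0.9675, -0.0019, -0.6236], [0.9359, 0.2452, -0.253, 0.0316], [0.2452, 0.0622, 0.9675, -0.3897], [0.0, 0.0, 0.0, 1.0]]}
```

View pics/scene0.png

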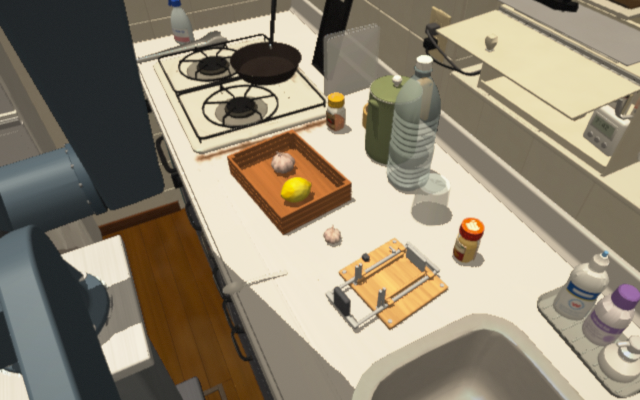

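View pics/top0.png

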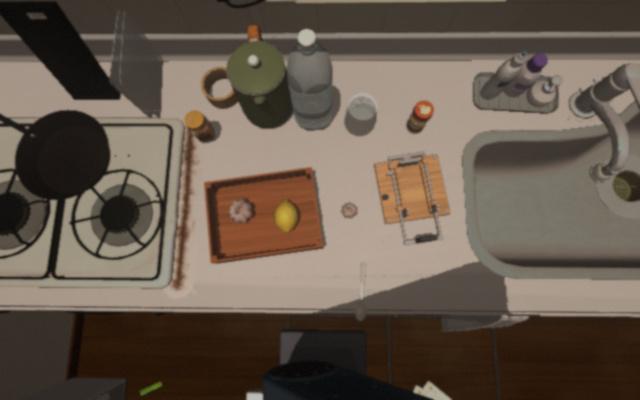

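View pics/wrist0.png

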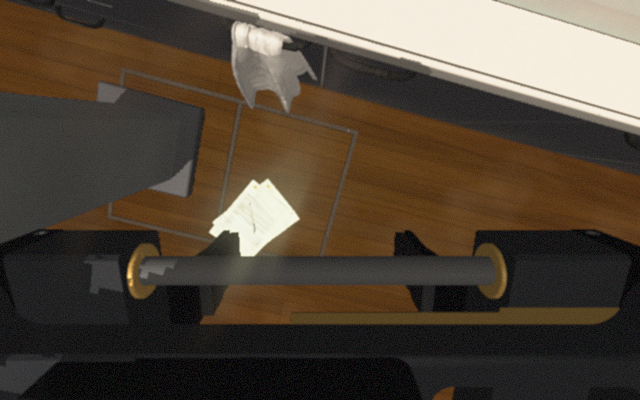

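```bash
cat > h.py <<'E'
import cv2,numpy as np
from scipy.spatial.transform import Rotation as R
def load(n): return dict(np.load(n))
def proj(m,P):
    P=np.atleast_2d(P);c=P@m['extrinsics'][:3,:3].T+m['extrinsics'][:3,3]
    c=c*[1,-1,-1];u=c@m['mtx'].T;return u[:,:2]/u[:,2:]
def ray(m,uv):
    E=m['extrinsics'];o=-E[:3,:3].T@E[:3,3]
    d=np.linalg.inv(m['mtx'])@[uv[0],uv[1],1];d=d*[1,-1,-1];d=E[:3,:3].T@d
    return o,d/np.linalg.norm(d)
def plane(m,uv,z):
    o,d=ray(m,uv);return o+d*(z-o[2])/d[2]
def tri(*mu):
    A=0;b=0;L=[]
    for m,uv in mu:
        o,d=ray(m,uv);Q=np.eye(3)-np.outer(d,d);A=A+Q;b=b+Q@o;L.append((Q,o))
    X=np.linalg.solve(A,b);return X,[round(1e3*np.linalg.norm(Q@(X-o)),1) for Q,o in L]
def dp(m,u,v):
    """depth pixel -> world"""
    z=m['d'][int(v),int(u)];c=np.linalg.inv(m['mtx'])@[u,v,1]*z;c=c*[1,-1,-1]
    return m['extrinsics'][:3,:3].T@(c-m['extrinsics'][:3,3])
def mask(p,lo,hi):
    return cv2.inRange(cv2.cvtColor(p,cv2.COLOR_RGB2HSV),np.array(lo),np.array(hi))
def big(mk):
    n,l,s,c=cv2.connectedComponentsWithStats(mk);i=1+np.argmax(s[1:,4]);return (l==i),c[i],s[i]
def crop(p,x,y,w,h,f,name):
    cv2.imwrite(name,cv2.resize(p[y:y+h,x:x+w,::-1],None,fx=f,fy=f,interpolation=cv2.INTER_CUBIC))
def shot(name,tag):
    from rig import robot
    o=robot.get_obs();m=robot.camera_model(name);p,d=robot.camera(name)
    np.savez(f"{tag}.npz",p=p,d=d,**m);cv2.imwrite(f"pics/{tag}.png",p[:,:,::-1]);m=dict(m);m.update(p=p,d=d);return o,m
def tool():
    from rig import robot
    o=robot.get_obs();return o['position'],R.from_quat(o['tool_rot']).as_matrix(),o
E
python3 - <<'E'
from h import *
t=load('top0.npz');s=load('scene0.npz')
r=[]
for m in(t,s):
    b,c,st=big(mask(m['p'],(22,150,80),(32,255,255)));print(c,st);r.append((m,c))
print('lemon',tri(*r))
crop(t['p'],190,150,150,130,5,'pics/tc1.png')
crop(t['p'],360,130,110,120,5,'pics/tc2.png')
crop(s['p'],320,230,150,100,5,'pics/sc2.png')
E
```

```text
[287.12745098 214.83823529] [276 207  21  16 204]
[295.46560847 189.16931217] [281 177  30  25 567]
lemon (array([0.53446406, 0.0763509 , 0.03639587]), [np.float64(1.7), np.float64(1.7)])
```

View pics/tc1.png

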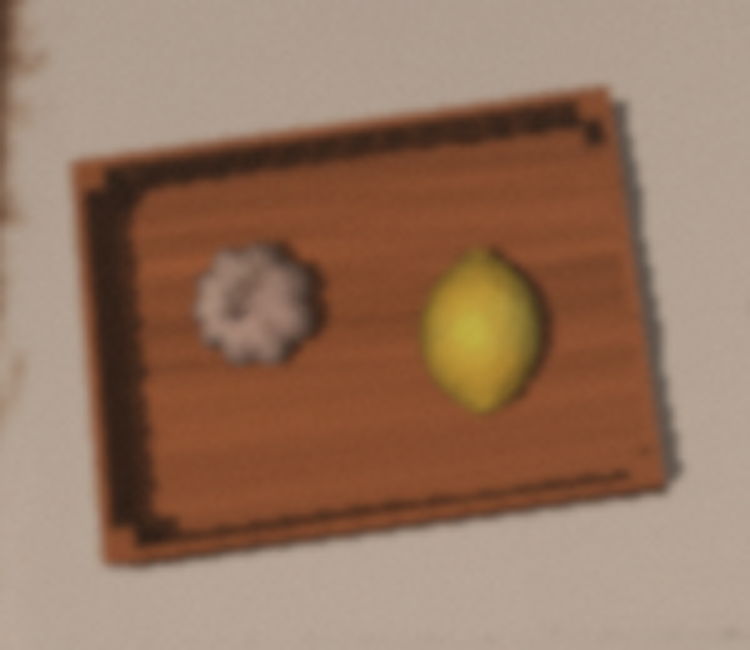

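View pics/tc2.png

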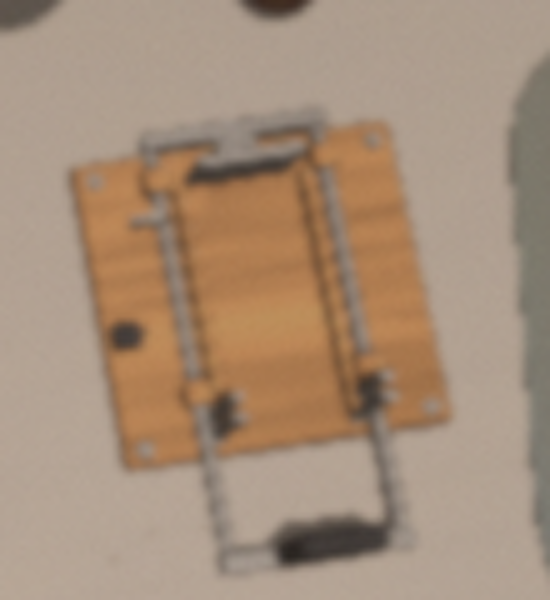

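View pics/sc2.png

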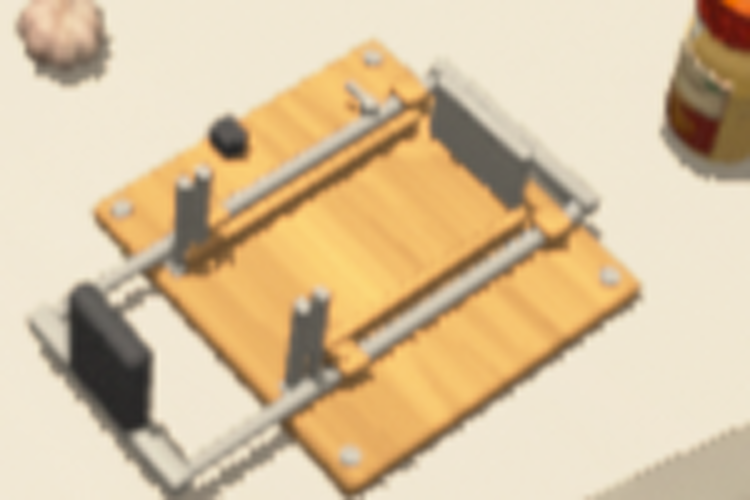

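```bash
python3 - <<'E'
from h import *
t=load('top0.npz');s=load('scene0.npz')
T=lambda x,y:(t,(360+x/5-.4,130+y/5-.4)); S=lambda x,y:(s,(320+x/5-.4,230+y/5-.4))
for n,a,b in [('griptop',(332,535),(115,320)),('mark',(127,336),(230,132)),('pointer',(132,221),(350,88)),('pushtop',(245,160),(480,120)),('cornerFL',(130,468),(97,212)),('cornerBL',(75,172),(372,42)),('cornerBR',(385,122),(638,290)),('cornerFR',(452,418),(350,492)),('postL',(228,405),(188,180)),('postR',(378,390),(305,298))]:
    X,e=tri(T(*a),S(*b));print(n,X.round(4),e)
# depth check of lemon, crate rim
print('lemon depth', dp(t,286,214).round(4), dp(s,295,186).round(4))
for uv in [(205,183),(311,168),(323,247),(212,262)]: print(dp(t,*uv).round(3),plane(t,uv,.055).round(3))
E
```

```text
griptop [ 0.4867 -0.2328  0.0604] [np.float64(0.8), np.float64(0.8)]
mark [ 0.5832 -0.1518  0.0206] [np.float64(0.8), np.float64(0.8)]
pointer [ 0.6382 -0.1553  0.0216] [np.float64(0.3), np.float64(0.3)]
pushtop [ 0.6632 -0.2057  0.0418] [np.float64(1.2), np.float64(1.2)]
cornerFL [ 0.5222 -0.1536  0.0072] [np.float64(0.5), np.float64(0.5)]
cornerBL [ 0.6659 -0.1304  0.0098] [np.float64(0.4), np.float64(0.4)]
cornerBR [ 0.6914 -0.2814  0.0066] [np.float64(0.6), np.float64(0.6)]
cornerFR [ 0.5458 -0.3049  0.0078] [np.float64(0.5), np.float64(0.5)]
postL [ 0.5428 -0.1895  0.058 ] [np.float64(0.9), np.float64(0.9)]
postR [ 0.5511 -0.256   0.061 ] [np.float64(0.8), np.float64(0.8)]
lemon depth [0.5341 0.0757 0.0621] [0.5277 0.0647 0.0581]
[0.606 0.264 0.057] [0.606 0.265 0.055]
[0.642 0.022 0.055] [0.642 0.022 0.055]
[ 0.466 -0.006  0.   ] [ 0.462 -0.007  0.055]
[0.428 0.237 0.056] [0.428 0.237 0.055]
```

```bash
python3 - <<'E'
from h import *
w=load('wrist0.npz');p,Rt,o=tool()
E=w['extrinsics'];c=-E[:3,:3].T@E[:3,3]
print('cam in tool',(Rt.T@(c-p)).round(3),'axis in tool',(Rt.T@(-E[2,:3])).round(3))
print(Rt.round(3))
# deltas to candidate
for P in [(0.53,-0.2175,.25),(0.534,0.076,.2)]: print((Rt.T@(np.array(P)-p)*100).round(1))
E
```

```text
cam in tool [ 0.068 -0.    -0.162] axis in tool [-0.253 -0.     0.967]
[[ 0.968  0.252 -0.   ]
 [ 0.252 -0.968  0.002]
 [ 0.    -0.002 -1.   ]]
[ 45.8 -28.   -2.8]
[ 53.6 -56.3   2.3]
```

>>> arm_command:
  targets:
    - [5,-3.8,0,0.02,8.7]
    - [10,-7.6,0,0.04,8.7]
    - [15,-11.4,0,0.06,8.7]
    - [20,-15.2,0,0.08,8.7]
    - [25,-19,0,0.095,8.7]

```text
time: 0.78
position: [0.3516, -0.3574, 0.2225]
tool_rot: [0.997, 0.079, 0.0, -0.0]
ft_force: [0.3, -0.4, -0.3]
grip_width: 0.0869
```

>>> arm_command:
  targets:
    - [4,-3.4,0,0,8.7]
    - [8,-6.8,0,0,8.7]
    - [11.5,-9.1,0,0,8.7]
    - [11.5,-9.1,0,0,8.7]

```text
time: 1.27
position: [0.4511, -0.2488, 0.2224]
tool_rot: [0.997, 0.082, 0.0, -0.0]
ft_force: [0.6, 0.4, -0.6]
grip_width: 0.0867
```

```bash
python3 - <<'E'
from h import *
p,Rt,o=tool();print(o['time'],p.round(4),Rt.round(3).tolist(),o['joint_velocities'].round(2))
shot('wrist','w1')
E
```

```text
1.275 [ 0.4511 -0.2488  0.2224] [[0.987, 0.164, 0.0], [0.164, -0.987, 0.0], [0.0, -0.0, -1.0]] [-0.06 -0.    0.01 -0.03  0.   -0.02]
```

View pics/w1.png

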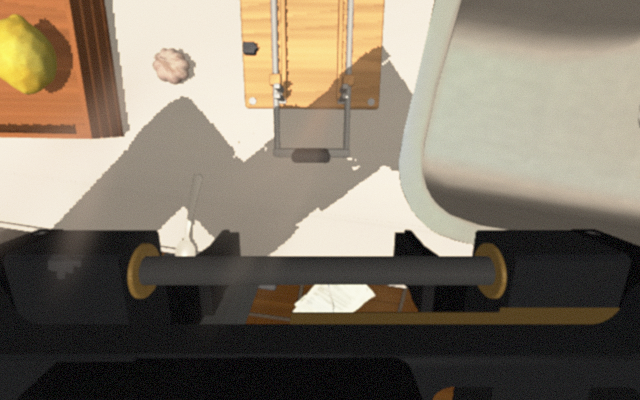

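Wrist view: grip at (311,155), mark (250,48), the front of the guide vertical in the picture, lemon at the upper left (22,52). Now forward for the back of the guide.

>>> arm_command:
  targets:
    - [5,0,0,0,8.7]
    - [9,0,0,0,8.7]
    - [9,0,0,0,8.7]

```text
time: 1.7
position: [0.54, -0.2378, 0.2223]
tool_rot: [0.997, 0.08, 0.0, 0.001]
ft_force: [-0.9, -0.1, 0.4]
grip_width: 0.0871
```

```bash
python3 - <<'E'
from h import *
o,m=shot('wrist','w2');print(o['time'],o['position'].round(4))
crop(m['p'],220,30,200,150,4,'pics/w2c.png')
E
```

```text
1.7 [ 0.54   -0.2378  0.2223]
```

View pics/w2.png

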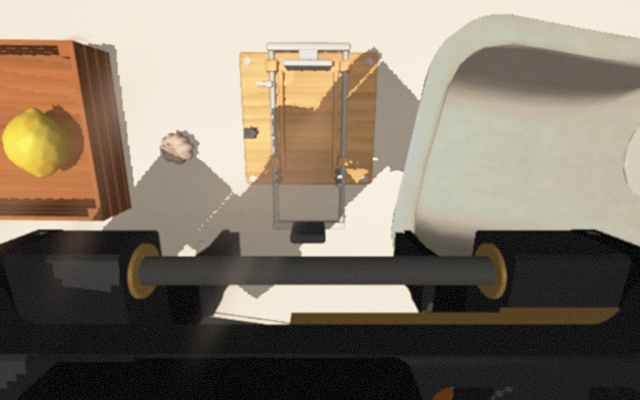

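View pics/w2c.png

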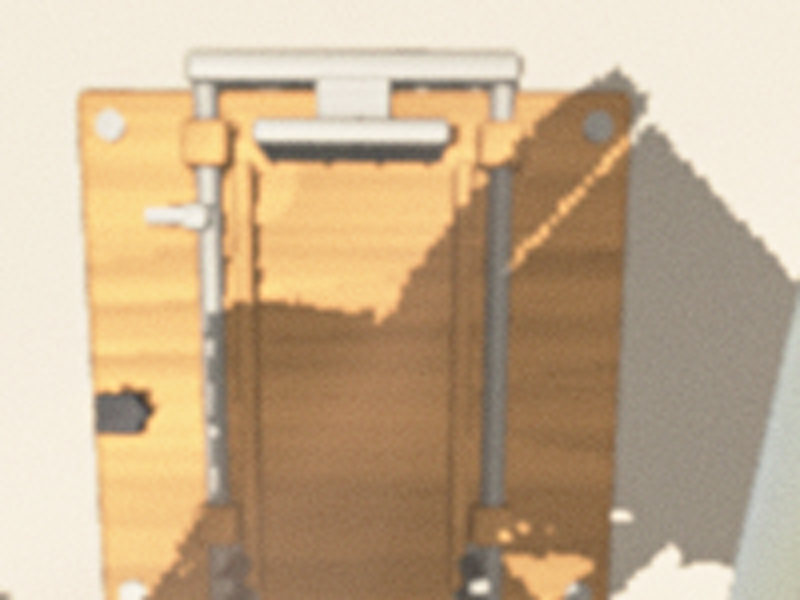

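```bash
python3 - <<'E'
from h import *
a=load('w1.npz');b=load('w2.npz');t=load('top0.npz');s=load('scene0.npz')
W=lambda x,y:(b,(220+x/4-.375,30+y/4-.375))
pl=lambda x,y,z:plane(*W(x,y),z)
P={}
P['BL']=pl(79,90,.012);P['BR']=pl(632,92,.012);P['wl']=pl(257,300,.023);P['wr']=pl(450,300,.023)
P['wl2']=pl(255,190,.023);P['wr2']=pl(455,190,.023)
P['pushtopL']=pl(252,140,.046);P['pushtopR']=pl(450,140,.046)
P['pointer']=pl(146,215,.024);P['mark']=pl(154,410,.024)
P['rodL']=pl(208,250,.024);P['rodR']=pl(499,250,.024);P['rodL4']=pl(216,490,.024);P['rodR4']=pl(491,490,.024)
for z in(.06,.069,.08):P['grip%g'%z]=plane(b,(308,223),z)
c,si=np.cos(.162),np.sin(.162)
for k,v in P.items(): print(k,v.round(4),'guide', (np.array([[c,si],[-si,c]])@(v[:2]-[.606,-.2175])*1e3).round(1))
E
python3 - <<'E'
from h import *
import numpy as np
a=load('w1.npz');b=load('w2.npz')
crop(a['p'],220,0,180,170,4,'pics/w1c.png')
crop(b['p'],260,150,120,100,5,'pics/w2d.png')
E
```

```text
BL [ 0.6679 -0.1303  0.012 ] guide [75.2 76.1]
BR [ 0.6921 -0.2818  0.012 ] guide [ 74.6 -77.3]
wl [ 0.6203 -0.1876  0.023 ] guide [19.  27.2]
wr [ 0.629 -0.241  0.023] guide [ 18.9 -26.9]
wl2 [ 0.6488 -0.1832  0.023 ] guide [47.8 26.9]
wr2 [ 0.6576 -0.2374  0.023 ] guide [ 47.7 -27.9]
pushtopL [ 0.6578 -0.1836  0.046 ] guide [56.6 25.1]
pushtopR [ 0.6659 -0.2334  0.046 ] guide [ 56.6 -25.3]
pointer [ 0.6375 -0.1546  0.024 ] guide [41.2 57. ]
mark [ 0.5859 -0.1627  0.024 ] guide [-11.   57.3]
rodL [ 0.6312 -0.1726  0.024 ] guide [32.1 40.3]
rodR [ 0.6442 -0.2521  0.024 ] guide [ 32.1 -40.3]
rodL4 [ 0.5662 -0.183   0.024 ] guide [-33.7  40.4]
rodR4 [ 0.579  -0.2618  0.024 ] guide [-33.8 -39.4]
grip0.06 [ 0.4991 -0.2348  0.06  ] guide [-108.3    0.2]
grip0.069 [ 0.5021 -0.2346  0.069 ] guide [-1.053e+02 -1.000e-01]
grip0.08 [ 0.5058 -0.2343  0.08  ] guide [-101.6   -0.4]
```

View pics/w1c.png

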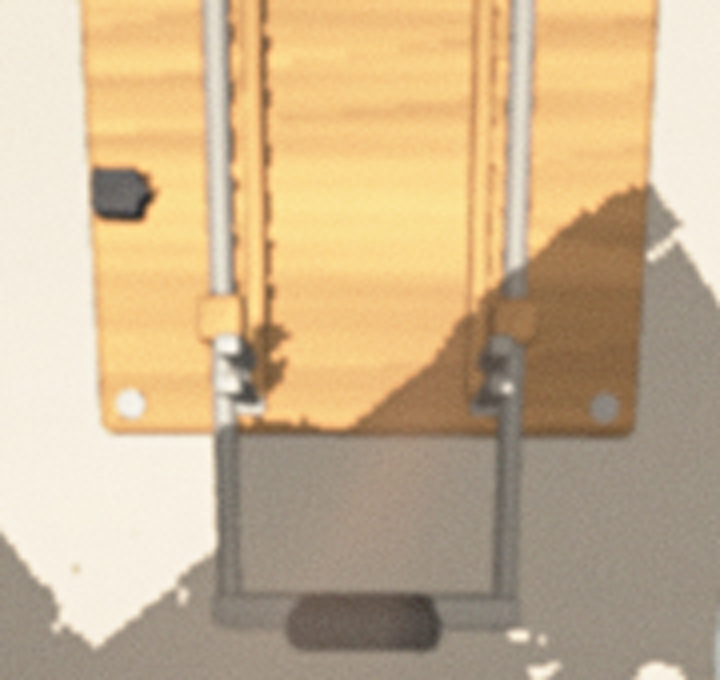

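View pics/w2d.png

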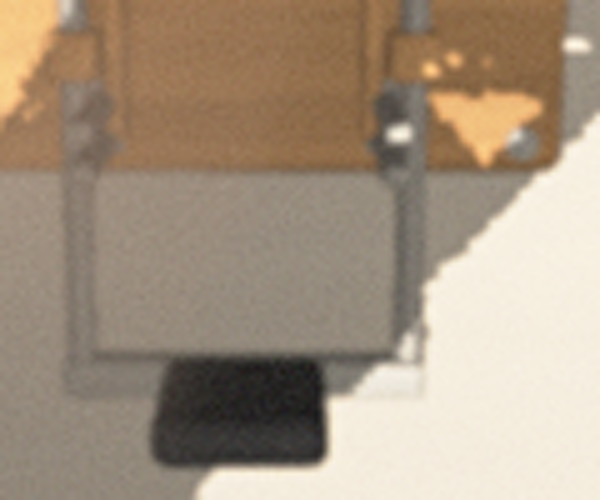

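```bash
python3 - <<'E'
from h import *
a=load('w1.npz');b=load('w2.npz');t=load('top0.npz');s=load('scene0.npz')
G=lambda v:(np.array([[np.cos(.162),np.sin(.162)],[-np.sin(.162),np.cos(.162)]])@(v[:2]-[.606,-.2175])*1e3).round(1)
A=lambda x,y:(a,(220+x/4-.375,0+y/4-.375));B=lambda x,y:(b,(220+x/4-.375,30+y/4-.375));D=lambda x,y:(b,(260+x/5-.4,150+y/5-.4))
for n,r in [('mark',(A(152,192),B(154,410))),('griptopfront',(A(363,648),D(240,463))),('postL near',(A(240,387),D(95,155)))]:
    X,e=tri(*r);print(n,X.round(4),G(X),e)
print('mark1',G(plane(*A(152,192),.024)))
print('front edge', G(plane(*A(370,435),.012)))
# lemon from w1 & w2 
r=[]
for m,nm in((a,'w1'),(b,'w2'),(t,'top'),(s,'scene')):
    k,c,st=big(mask(m['p'],(20,140,80),(34,255,255)));
    print(nm,c,st);r.append((m,c))
    ys,xs=np.nonzero(k);print('  axis',cv2.fitEllipse(max(cv2.findContours(k.astype(np.uint8),0,1)[0],key=len)))
print(tri(*r),tri(*r[1:]),tri(r[2],r[3]))
E
```

```text
mark [ 0.5854 -0.1612  0.017 ] [-11.2  58.9] [np.float64(0.3), np.float64(0.3)]
griptopfront [ 0.4781 -0.2376  0.064 ] [-129.4    0.8] [np.float64(0.1), np.float64(0.1)]
postL near [ 0.5378 -0.1948  0.0436] [-63.6  33.4] [np.float64(0.1), np.float64(0.1)]
mark1 [-12.7  58. ]
front edge [-74.3  -0.2]
w1 [25.07728475 55.52424331] [   0   14   57   80 3403]
  axis ((25.096527099609375, 55.70494842529297), (54.91632843017578, 79.48355102539062), 159.10569763183594)
w2 [ 35.04123711 142.65698219] [   2  108   67   69 3201]
  axis ((35.1411247253418, 142.58509826660156), (58.894927978515625, 68.49742126464844), 133.29281616210938)
top [285.73641851 215.84104628] [275 201  23  31 497]
  axis ((285.7378234863281, 215.85350036621094), (21.402767181396484, 27.92655372619629), 2.7196431159973145)
scene [295.46416382 189.17064846] [281 177  30  25 586]
  axis ((295.4637756347656, 189.158935546875), (23.547243118286133, 29.697912216186523), 69.41350555419922)
(array([0.53456323, 0.07977081, 0.03215543]), [np.float64(2.4), np.float64(1.8), np.float64(0.3), np.float64(0.8)]) (array([0.53436293, 0.07984742, 0.0336801 ]), [np.float64(1.0), np.float64(0.5), np.float64(0.6)]) (array([0.53403952, 0.07945805, 0.03348994]), [np.float64(0.1), np.float64(0.1)])
```

>>> arm_command:
  targets:
    - [0,-6,0.4,0.02,8.7]
    - [0,-12,0.8,0.05,8.7]
    - [-0.5,-18,1.2,0.08,8.7]
    - [-1,-24,1.6,0.11,8.7]
    - [-1,-30,2,0.11,8.7]

```text
time: 2.38
position: [0.4786, 0.058, 0.2025]
tool_rot: [1.0, 0.023, -0.001, 0.0]
ft_force: [0.9, 0.5, -0.6]
grip_width: 0.087
```

>>> arm_command:
  targets:
    - [0,-1.8,0,0,8.7]
    - [0,-1.8,0,0,8.7]

```text
time: 2.62
position: [0.4785, 0.0758, 0.2026]
tool_rot: [1.0, 0.026, -0.001, 0.0]
ft_force: [-0.7, -0.8, -1.0]
grip_width: 0.0867
```

```bash
python3 - <<'E'
from h import *
o,m=shot('wrist','w3');print(o['time'],o['position'].round(4))
p,Rt,o=tool();print(Rt.round(3).tolist())
k,c,st=big(mask(m['p'],(20,140,80),(34,255,255)));print(c,st,cv2.fitEllipse(max(cv2.findContours(k.astype(np.uint8),0,1)[0],key=len)))
print(plane(m,c,.0335),dp(m,*c))
print(tri((m,c),(load('top0.npz'),(285.73,215.84)),(load('scene0.npz'),(295.46,189.17))))
E
```

```text
2.625 [0.4785 0.0758 0.2026]
[[0.999, 0.05, -0.001], [0.05, -0.999, -0.001], [-0.001, 0.001, -1.0]]
[316.68227666 132.4221902 ] [ 290   95   53   75 2776] ((316.6268005371094, 132.48361206054688), (50.51399612426758, 68.8453598022461), 178.5462646484375)
[0.53594845 0.07879521 0.0335    ] [0.53687411 0.07886507 0.06107213]
(array([0.53471439, 0.07932545, 0.03317945]), [np.float64(1.3), np.float64(0.5), np.float64(0.8)])
```

View pics/w3.png

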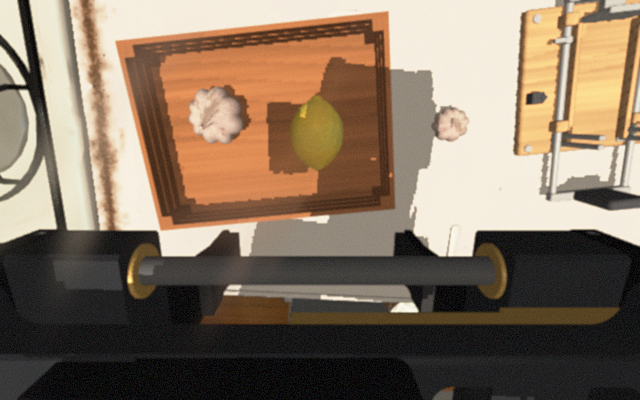

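>>> arm_command:
  targets:
    - [3,0,3,-0.02,8.7]
    - [5.7,-0.1,7,-0.02,8.7]
    - [5.7,-0.1,11,-0.02,8.7]
    - [5.7,-0.1,14,-0.02,8.7]
    - [5.7,-0.1,16,-0.02,8.7]

```text
time: 3.3
position: [0.5364, 0.0772, 0.0409]
tool_rot: [0.999, 0.033, -0.001, 0.0]
ft_force: [1.1, -0.2, -0.3]
grip_width: 0.0867
```

```bash
python3 - <<'E'
from h import *
o,m=shot('wrist','w4');print(o['time'],o['position'].round(4),o['ft_force'].round(2))
E
```

```text
3.3 [0.5364 0.0772 0.0409] [ 1.13 -0.23 -0.31]
```

View pics/w4.png

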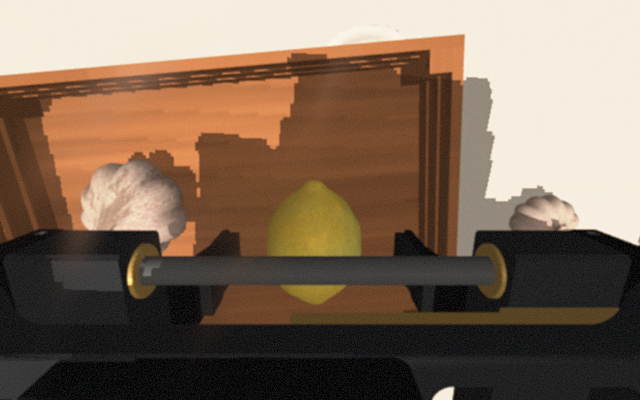

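>>> arm_command:
  targets:
    - [-0.1,-0.2,1.6,0,8.7]
    - [-0.1,-0.2,1.6,0,5]
    - [-0.1,-0.2,1.6,0,4.5]
    - [-0.1,-0.2,1.6,0,4.5]
    - [-0.1,-0.2,1.6,0,4.5]
  newtons: 15

```text
time: 3.98
position: [0.5364, 0.0816, 0.0272]
tool_rot: [0.999, 0.035, 0.001, 0.0]
ft_force: [0.0, -2.0, 0.6]
grip_width: 0.0552
```

>>> arm_command:
  targets:
    - [0,0,0,0,4.5]
    - [0,0,0,0,4.5]

```text
time: 4.22
position: [0.5364, 0.0815, 0.0272]
tool_rot: [0.999, 0.035, 0.001, 0.0]
ft_force: [-0.3, -2.5, 4.8]
grip_width: 0.0535
```

>>> arm_command:
  targets:
    - [0,0,-2,0,4.5]
    - [0,0,-5,0,4.5]
    - [0,0,-9,0,4.5]
    - [0,0,-13,0,4.5]

```text
time: 4.72
position: [0.5348, 0.0821, 0.1569]
tool_rot: [0.999, 0.035, -0.001, -0.0]
ft_force: [0.5, -0.3, -1.5]
grip_width: 0.0531
```

```bash
python3 - <<'E'
from h import *
o,m=shot('wrist','w5');print(o['time'],o['position'].round(4),o['ft_force'].round(2),o['grip_width'])
p,Rt,o=tool();print(Rt.round(3).tolist())
k,c,st=big(mask(m['p'],(20,140,60),(34,255,255)));print(c,st)
E
```

```text
4.725 [0.5348 0.0821 0.1569] [ 0.47 -0.27 -1.52] 0.053051390437101234
[[0.998, 0.07, 0.008], [0.07, -0.998, 0.0], [0.008, 0.0, -1.0]]
[317.77546251 228.0728335 ] [ 266  185  102   72 5135]
```

View pics/w5.png

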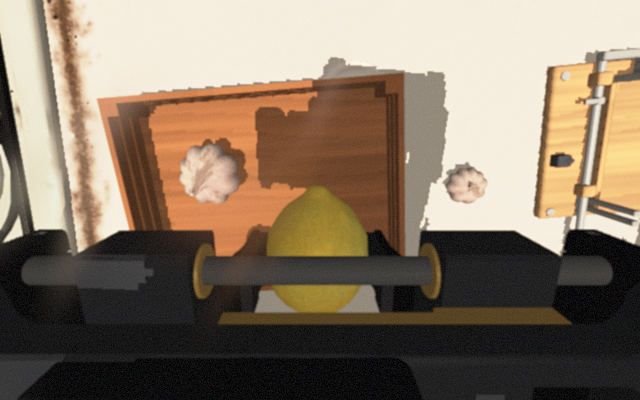

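```bash
python3 - <<'E'
from h import *
m=load('w5.npz');p,Rt,o=tool()
for dz in (.006,.009):
    for uv in((318,185.5),(318,312.5)): print(dz,(Rt.T@(plane(m,uv,p[2]+dz)-p)*1e3).round(1))
G=np.array([.606,-.2175]);c,s=np.cos(.162),np.sin(.162)
T=G+np.array([[c,-s],[s,c]])@[.0086,0];print('target',T)
d=np.r_[T,.157]-p
print((Rt.T@d*100).round(2))
E
```

```text
0.006 [34.3  0.3 -5.7]
0.006 [-38.2   0.4  -6.3]
0.009 [35.   0.3 -8.7]
0.009 [-36.1   0.4  -9.3]
target [ 0.6144874  -0.21611289]
[ 5.51 30.28  0.56]
```

>>> arm_command:
  targets:
    - [0.6,3,0,0,4.5]
    - [1.6,8,0,-0.03,4.5]
    - [2.6,13,0,-0.06,4.5]
    - [3.6,18,0,-0.09,4.5]
    - [4.4,23,0,-0.09,4.5]

```text
time: 5.4
position: [0.5956, -0.1457, 0.1556]
tool_rot: [0.997, 0.08, -0.001, -0.001]
ft_force: [1.0, 0.0, -1.3]
grip_width: 0.0534
```

>>> arm_command:
  targets:
    - [0.8,3.5,0,0,4.5]
    - [1.8,7,0,0,4.5]
    - [1.8,7.1,0,0,4.5]
    - [1.8,7.1,0,0,4.5]

```text
time: 5.9
position: [0.6237, -0.211, 0.1554]
tool_rot: [0.997, 0.08, -0.001, -0.001]
ft_force: [0.1, -0.4, -0.9]
grip_width: 0.0535
```

```bash
python3 - <<'E'
from h import *
o,m=shot('wrist','w6');shot('scene','s6');print(o['time'],o['position'].round(4),o['ft_force'].round(2),o['grip_width'])
p,Rt,o=tool();print(Rt.round(3).tolist(),np.arctan2(Rt[1,0],Rt[0,0]))
d=np.r_[.6155,-.2159,p[2]]-p
print((Rt.T@d*100).round(2))
E
```

```text
5.9 [ 0.6237 -0.211   0.1554] [ 0.13 -0.36 -0.86] 0.05348236144313087
[[0.987, 0.16, -0.002], [0.16, -0.987, 0.002], [-0.002, -0.002, -1.0]] 0.16067670778229054
[-0.92  0.42  0.  ]
```

View pics/w6.png

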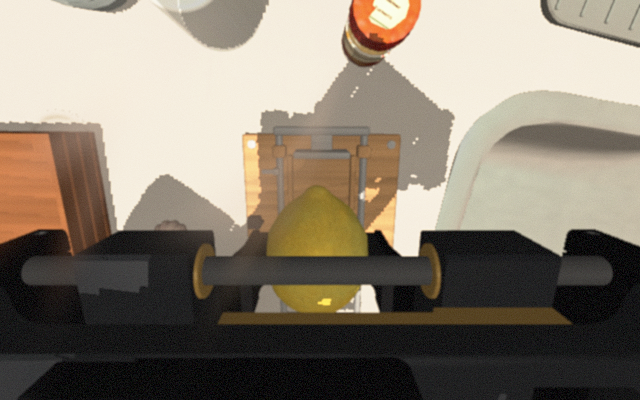

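View pics/s6.png

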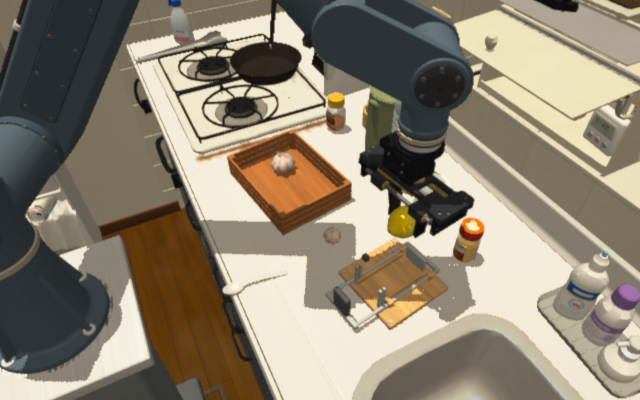

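>>> arm_command:
  targets:
    - [-0.9,0.4,2,0,4.5]
    - [-0.9,0.4,6,0,4.5]
    - [-0.9,0.4,9.5,0,4.5]
    - [-0.9,0.4,11,0,4.5]
    - [-0.9,0.4,11,0,4.5]

```text
time: 6.62
position: [0.616, -0.2163, 0.0458]
tool_rot: [0.997, 0.08, -0.001, -0.001]
ft_force: [-0.6, 0.1, -1.2]
grip_width: 0.0537
```

```bash
python3 - <<'E'
from h import *
o,m=shot('wrist','w7');_,s=shot('scene','s7');print(o['time'],o['position'].round(4),o['ft_force'].round(2),o['grip_width'])
p,Rt,o=tool();print(Rt.round(3).tolist(),np.arctan2(Rt[1,0],Rt[0,0]))
d=np.r_[.6155,-.2159,p[2]]-p
print((Rt.T@d*100).round(2))
crop(s['p'],320,190,170,140,4,'pics/s7c.png')
E
```

```text
6.625 [ 0.616  -0.2163  0.0458] [-0.58  0.07 -1.17] 0.053690900841626234
[[0.987, 0.16, 0.002], [0.16, -0.987, -0.001], [0.002, 0.001, -1.0]] 0.16030081673596577
[-0.18 -0.18 -0.  ]
```

View pics/w7.png

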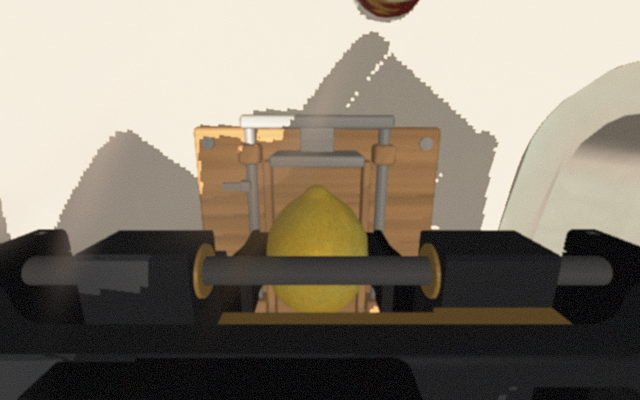

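View pics/s7c.png

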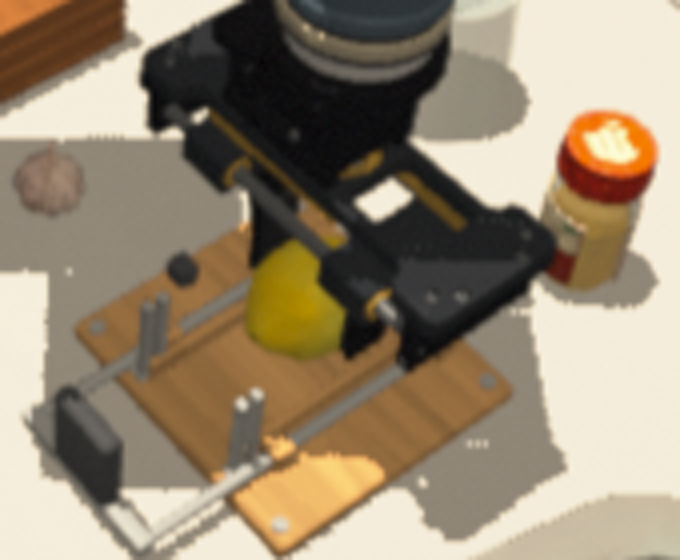

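>>> arm_command:
  targets:
    - [-0.1,0,0.6,0,4.5]
    - [-0.1,0,1.1,0,4.5]
    - [-0.1,0,1.1,0,4.5]

```text
time: 7.1
position: [0.6153, -0.2174, 0.0353]
tool_rot: [0.997, 0.08, -0.0, -0.0]
ft_force: [-0.6, -0.2, -1.0]
grip_width: 0.0536
```

>>> arm_command:
  targets:
    - [0,0,0.1,0,4.5]
    - [0,0,0.1,0,4.5]

```text
time: 7.35
position: [0.6156, -0.2175, 0.0346]
tool_rot: [0.997, 0.08, 0.0, 0.0]
ft_force: [0.2, 0.9, -1.0]
grip_width: 0.0534
```

>>> arm_command:
  targets:
    - [0,-0.1,0.1,0,4.5]
    - [0,-0.1,0.2,0,4.5]
    - [0,-0.1,0.3,0,4.5]

```text
time: 7.72
position: [0.6159, -0.2173, 0.0341]
tool_rot: [0.997, 0.08, 0.001, 0.001]
ft_force: [-4.4, -0.2, 15.8]
grip_width: 0.0534
```

>>> arm_command:
  targets:
    - [0,0,-0.2,0,4.5]
    - [0,0,-0.2,0,5.6]
    - [0,0,-0.2,0,6.2]
    - [0,0,-0.2,0,6.8]
    - [0,0,-0.2,0,7]

```text
time: 8.35
position: [0.6153, -0.2163, 0.0333]
tool_rot: [0.997, 0.08, -0.0, -0.0]
ft_force: [-0.6, 0.5, 0.6]
grip_width: 0.0687
```

>>> arm_command:
  targets:
    - [0,0,-0.5,0,7.2]
    - [0,0,-3,0,7.2]
    - [0,0,-7,0,7.2]
    - [0,0,-12,0,7.2]
    - [-5,0,-14,0,7.2]

```text
time: 8.98
position: [0.5704, -0.2261, 0.1777]
tool_rot: [0.997, 0.081, 0.005, 0.003]
ft_force: [-0.7, -1.1, 0.9]
grip_width: 0.0722
```

>>> arm_command:
  targets:
    - [-4,0,0,0,7.2]
    - [-6,0,0,0,7.2]
    - [-6,0,0,0,7.2]

```text
time: 9.35
position: [0.5057, -0.234, 0.1741]
tool_rot: [0.997, 0.079, -0.0, -0.0]
ft_force: [0.2, 0.2, -0.3]
grip_width: 0.0717
```

```bash
python3 - <<'E'
from h import *
o,m=shot('wrist','w8');print(o['time'],o['position'].round(4),o['ft_force'].round(2),o['grip_width'],o['tool_rot'])
crop(m['p'],220,30,200,150,4,'pics/w8c.png')
_,s=shot('scene','s8');crop(s['p'],320,190,170,140,4,'pics/s8c.png')
E
```

```text
9.35 [ 0.5057 -0.234   0.1741] [ 0.23  0.24 -0.28] 0.07166824933851641 [ 9.96876890e-01  7.89712037e-02 -5.19022540e-05 -1.07972497e-04]
```

View pics/w8.png

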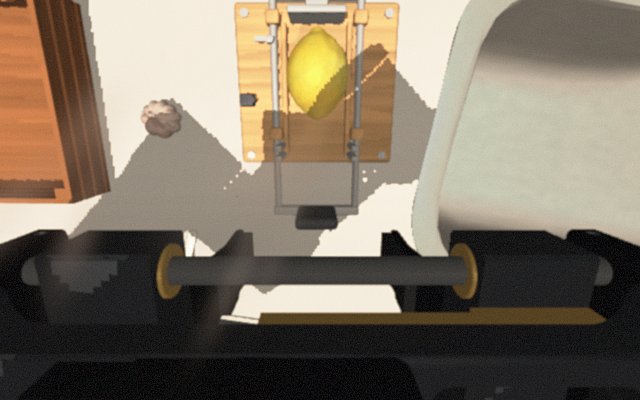

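View pics/s8c.png

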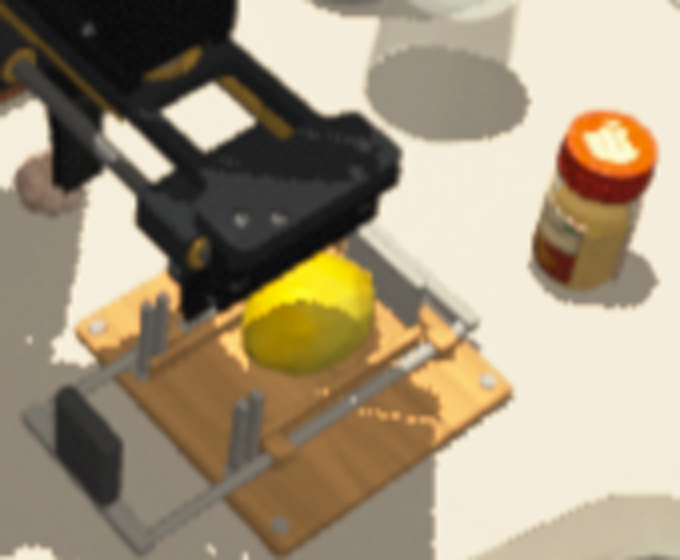

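>>> arm_command:
  targets:
    - [-0.5,0,0,-0.18,6]
    - [-1,0,0,-0.36,5]
    - [-1.5,0,0,-0.54,4.2]
    - [-2,0,0,-0.72,4.2]
    - [-2.3,0,0,-0.9,4.2]

```text
time: 10.07
position: [0.4854, -0.2377, 0.1735]
tool_rot: [0.861, 0.508, 0.0, 0.0]
ft_force: [0.3, -0.1, 0.4]
grip_width: 0.0426
```

>>> arm_command:
  targets:
    - [0,0,0,-0.18,4.2]
    - [0,0,0,-0.36,4.2]
    - [0,0,0,-0.54,4.2]
    - [0,0,0,-0.67,4.2]
    - [0,0,0,-0.67,4.2]

```text
time: 10.7
position: [0.4854, -0.2377, 0.1735]
tool_rot: [0.649, 0.761, 0.0, 0.0]
ft_force: [0.6, 0.4, 0.2]
grip_width: 0.0421
```

```bash
python3 - <<'E'
from h import *
o,m=shot('wrist','w9');print(o['time'],o['position'].round(4),o['ft_force'].round(2),o['grip_width'],o['q'].round(2))
p,Rt,o=tool();print(Rt.round(3).tolist(),np.arctan2(Rt[1,0],Rt[0,0]))
d=np.r_[.4831,-.2376,p[2]]-p
print((Rt.T@d*100).round(2))
E
```

```text
10.7 [ 0.4854 -0.2377  0.1735] [0.57 0.38 0.21] 0.042140141825297725 [-0.66  0.48  1.7   0.    0.96 -0.82]
[[-0.157, 0.988, 0.001], [0.988, 0.157, -0.0], [-0.0, 0.001, -1.0]] 1.7283677867014442
[ 0.04 -0.2  -0.  ]
```

View pics/w9.png

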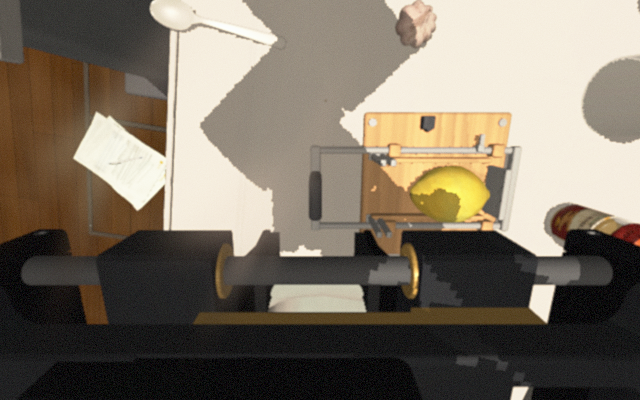

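```bash
python3 - <<'E'
from h import *
m=load('w9.npz');crop(m['p'],280,130,150,120,5,'pics/w9c.png')
p,Rt,o=tool()
for uv in((309,175),(321.5,175),(315,195),(309,215),(321.5,215)):
    print(uv,(Rt.T@(plane(m,uv,.069)-p)*1e3).round(1))
E
```

```text
(309, 175) [ 24.3  -6.9 104.4]
(321.5, 175) [ 24.3   4.1 104.4]
(315, 195) [  6.3  -1.6 104.4]
(309, 215) [-12.3  -7.  104.5]
(321.5, 215) [-12.3   4.3 104.5]
```

View pics/w9c.png

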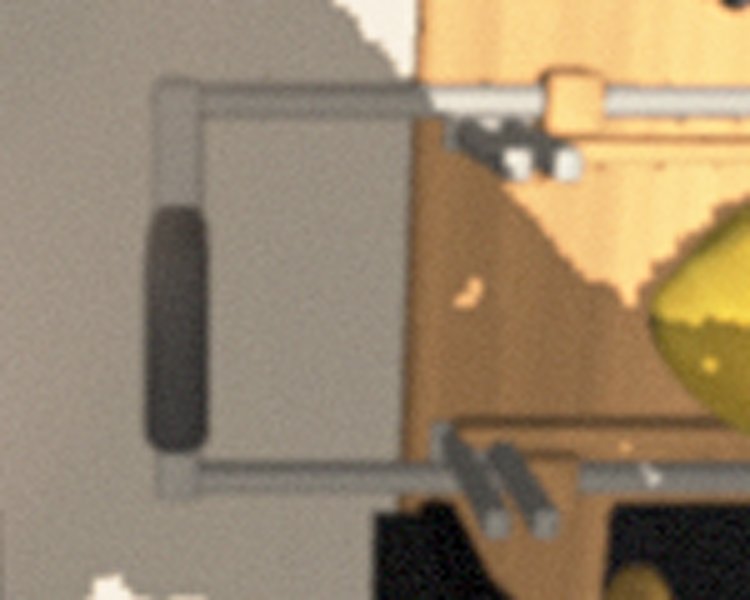

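>>> arm_command:
  targets:
    - [0.2,-0.2,4,0,4.2]
    - [0.2,-0.2,8,0,4.2]
    - [0.2,-0.2,11,0,4.2]
    - [0.2,-0.2,12.5,0,4.2]
    - [0.2,-0.2,13.6,0,4.2]

```text
time: 11.38
position: [0.4824, -0.2362, 0.0371]
tool_rot: [0.649, 0.761, 0.0, 0.0]
ft_force: [0.6, -1.3, 0.1]
grip_width: 0.0421
```

>>> arm_command:
  targets:
    - [0,0,0,0,3]
    - [0,0,0,0,1.5]
    - [0,0,0,0,0.6]
    - [0,0,0,0,0.6]
    - [0,0,0,0,0.6]
  newtons: 40

```text
time: 12.0
position: [0.483, -0.2362, 0.0383]
tool_rot: [0.649, 0.761, 0.0, 0.001]
ft_force: [3.1, 2.4, 3.4]
grip_width: 0.0116
```

```bash
python3 - <<'E'
from h import *
o,m=shot('wrist','w10');_,s=shot('scene','s10');print(o['time'],o['position'].round(4),o['ft_force'].round(2),o['grip_width'])
crop(s['p'],310,190,170,140,4,'pics/s10c.png')
E
```

```text
12.0 [ 0.483  -0.2362  0.0383] [3.12 2.37 3.39] 0.011593379967696542
```

View pics/w10.png

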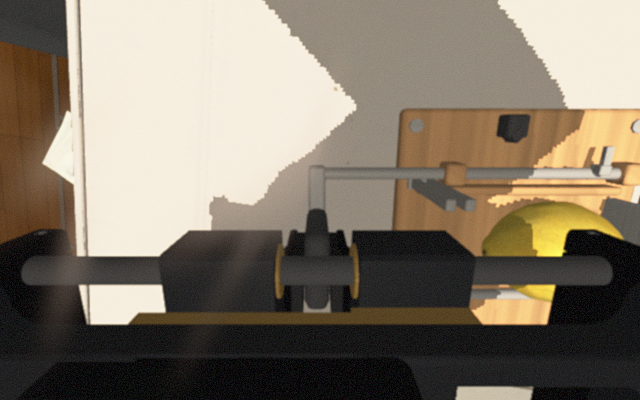

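View pics/s10c.png

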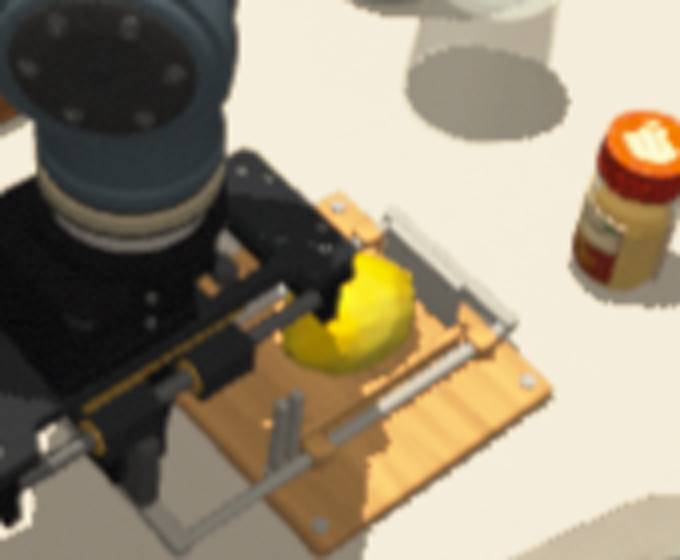

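>>> arm_command:
  targets:
    - [0,-0.6,0,0,0.6]
    - [0,-1.4,0,0,0.6]
    - [0,-2.2,0,0,0.6]
    - [0,-3,0,0,0.6]
    - [0,-3.6,0,0,0.6]

```text
time: 12.72
position: [0.4477, -0.2418, 0.0382]
tool_rot: [0.649, 0.761, 0.001, 0.002]
ft_force: [6.6, 5.1, 4.3]
grip_width: 0.0115
```

>>> arm_command:
  targets:
    - [0,-0.6,0,0,0.6]
    - [0,-1,0,0,0.6]
    - [0,-1.2,0,0,0.6]
    - [0,-1.2,0,0,0.6]

```text
time: 13.22
position: [0.436, -0.2437, 0.0383]
tool_rot: [0.649, 0.761, 0.001, 0.002]
ft_force: [6.3, 4.3, 4.8]
grip_width: 0.0116
```

```bash
python3 - <<'E'
from h import *
o,m=shot('wrist','w11');_,s=shot('scene','s11');_,t=shot('top','t11');print(o['time'],o['position'].round(4),o['ft_force'].round(2),o['grip_width'])
crop(s['p'],310,190,170,140,4,'pics/s11c.png')
crop(t['p'],360,130,110,120,5,'pics/t11c.png')
crop(m['p'],490,90,150,120,5,'pics/w11c.png')
E
```

```text
13.225 [ 0.436  -0.2437  0.0383] [6.35 4.26 4.8 ] 0.011573794746648365
```

View pics/w11.png

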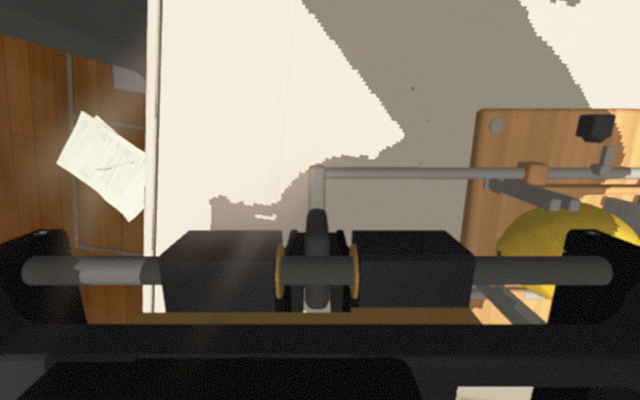

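View pics/s11c.png

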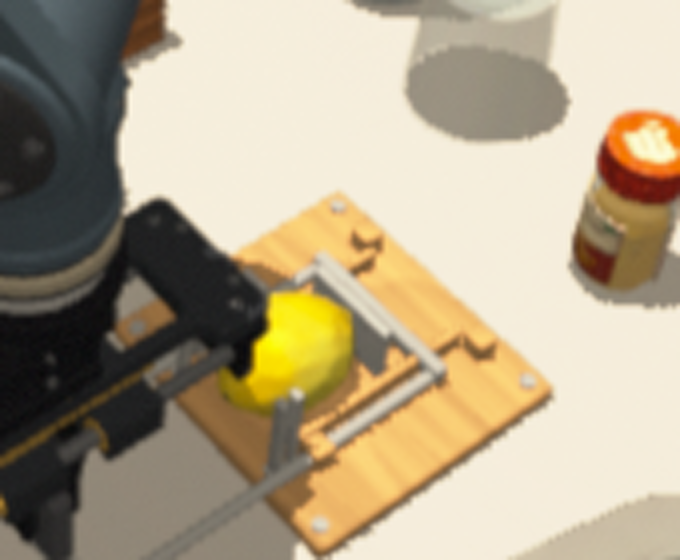

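View pics/w11c.png

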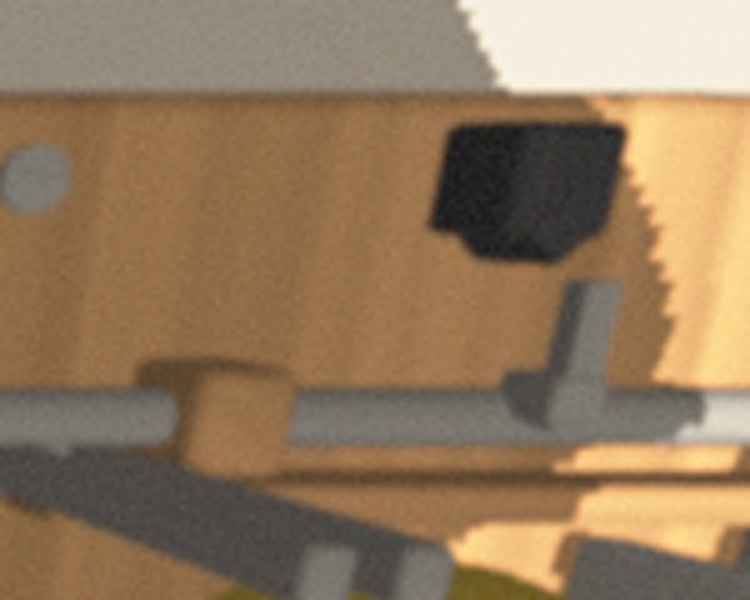

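View pics/t11c.png

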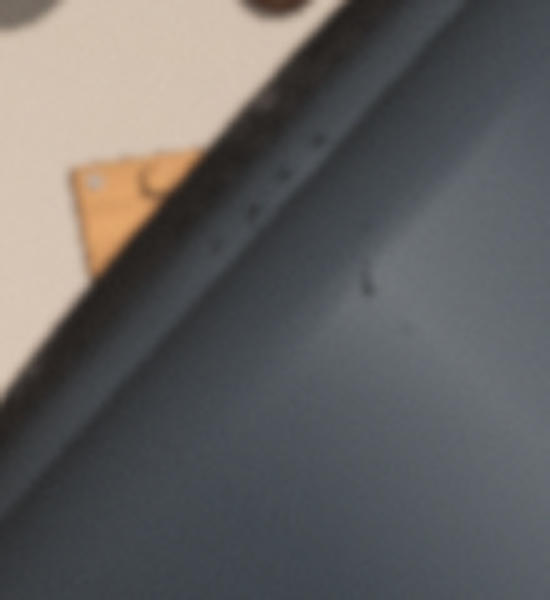

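```bash
python3 - <<'E'
from h import *
m=load('w11.npz')
M=np.array([[np.cos(.162),np.sin(.162)],[-np.sin(.162),np.cos(.162)]])
G=lambda v:(M@(v[:2]-[.606,-.2175])*1e3).round(1)
C=lambda x,y,z:G(plane(m,(490+x/5-.4,90+y/5-.4),z))
for z in(.022,.024,.0255): print(z,'mark',C(553,262,z),'ptr top L,R',C(570,283,z),C(620,283,z), 'edges',C(505,235,z),C(605,235,z),C(625,125,z))
p,Rt,o=tool(); print(G(p))
E
```

```text
0.022 mark [-10.2  59.3] ptr top L,R [-7.7 56.9] [-2.  56.9] edges [-16.4  62.3] [-5.  62.3] [-5.7 74.4]
0.024 mark [-12.1  59.4] ptr top L,R [-9.6 57.1] [-3.9 57.1] edges [-18.2  62.4] [-6.9 62.4] [-7.5 74.3]
0.0255 mark [-13.4  59.5] ptr top L,R [-11.   57.2] [-5.3 57.2] edges [-19.5  62.5] [-8.3 62.5] [-8.9 74.3]
[-172.     1.6]
```

```bash
python3 - <<'E'
from h import *
m=load('w10.npz');crop(m['p'],490,90,150,120,5,'pics/w10c.png')
m=load('w9.npz');crop(m['p'],400,90,110,80,7,'pics/w9d.png')
m=load('w8.npz');crop(m['p'],225,0,80,120,6,'pics/w8d.png')
E
```

```text
(no output)
```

View pics/w10c.png

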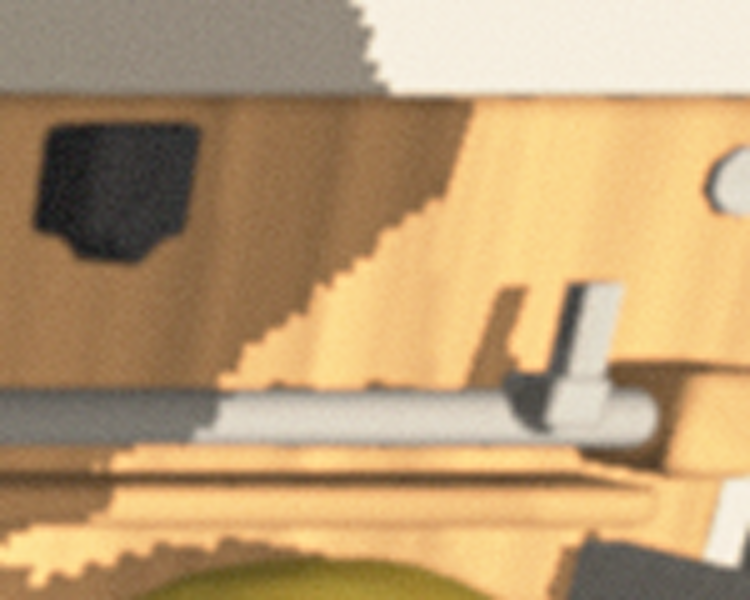

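View pics/w9d.png

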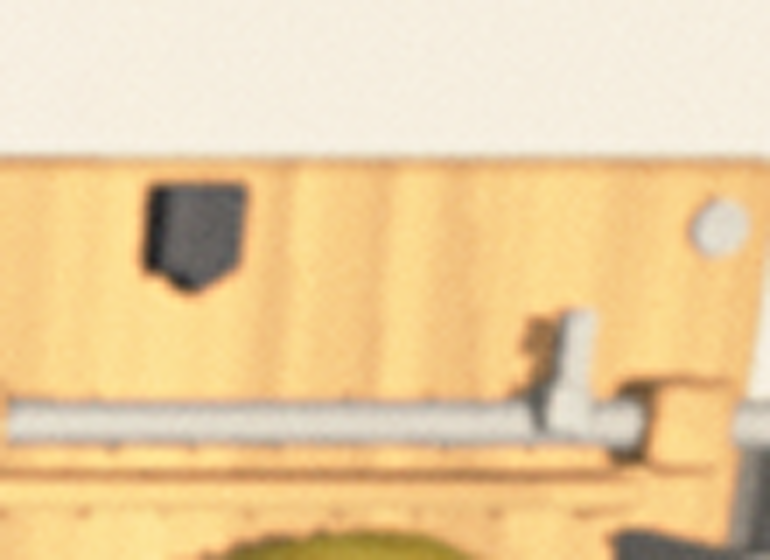

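View pics/w8d.png

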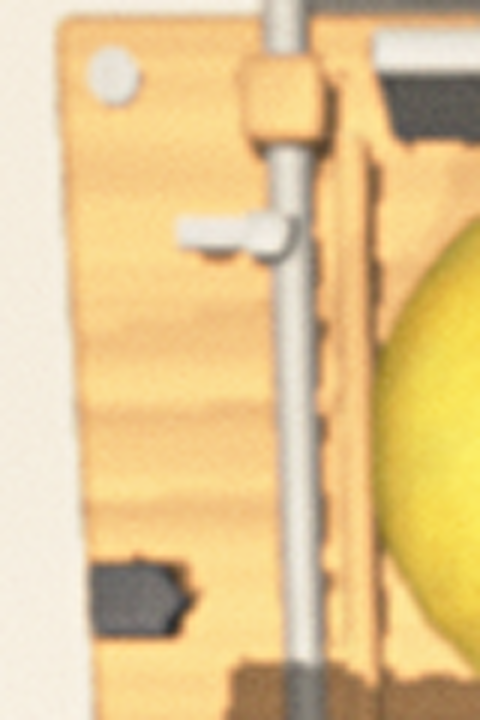

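```bash
python3 - <<'E'
from h import *
V={n:load(n+'.npz') for n in('w2','w8','w9','w10','w11','w1')}
M=np.array([[np.cos(.162),np.sin(.162)],[-np.sin(.162),np.cos(.162)]])
G=lambda v:np.r_[M@(v[:2]-[.606,-.2175])*1e3,v[2]*1e3].round(1)
def px(n,x0,y0,f,x,y): return V[n],(x0+(x+.5)/f-.5,y0+(y+.5)/f-.5)
mk={'w1':px('w1',220,0,4,152,192),'w2':px('w2',220,30,4,154,410),'w8':px('w8',225,0,6,192,598),'w9':px('w9',400,90,7,194,290),'w10':px('w10',490,90,5,135,262),'w11':px('w11',490,90,5,553,262)}
pt={'w2':px('w2',220,30,4,146,215),'w8':px('w8',225,0,6,177,232),'w9':px('w9',400,90,7,580,310),'w10':px('w10',490,90,5,597,285)}
for n,D in(('mark',mk),('ptr home',pt)):
    X,e=tri(*D.values());print(n,G(X),e)
    for z in(.024,.026):print({k:G(plane(*v,z))[:2].tolist() for k,v in D.items()})
E
```

```text
mark [-11.6  58.7  22.2] [np.float64(0.9), np.float64(1.2), np.float64(0.7), np.float64(1.3), np.float64(0.9), np.float64(1.0)]
{'w1': [-12.7, 58.0], 'w2': [-11.0, 57.3], 'w8': [-11.9, 57.7], 'w9': [-13.1, 59.8], 'w10': [-11.9, 59.4], 'w11': [-12.1, 59.4]}
{'w1': [-13.1, 57.6], 'w2': [-11.0, 56.9], 'w8': [-12.0, 57.3], 'w9': [-13.9, 59.8], 'w10': [-13.2, 59.6], 'w11': [-13.9, 59.6]}
ptr home [41.3 56.9 24.1] [np.float64(0.1), np.float64(0.3), np.float64(0.3), np.float64(0.4)]
{'w2': [41.2, 57.0], 'w8': [41.5, 57.2], 'w9': [41.7, 56.9], 'w10': [41.0, 56.7]}
{'w2': [41.0, 56.6], 'w8': [41.0, 56.9], 'w9': [40.6, 57.0], 'w10': [39.1, 56.9]}
```

>>> arm_command:
  targets:
    - [0,-0.3,0,0,0.6]
    - [0,-0.5,0,0,0.6]
    - [0,-0.5,0,0,0.6]
    - [0,-0.5,0,0,0.6]

```text
time: 13.88
position: [0.4312, -0.2445, 0.0383]
tool_rot: [0.649, 0.761, 0.001, 0.002]
ft_force: [6.1, 4.7, 5.0]
grip_width: 0.0117
```

```bash
python3 - <<'E'
from h import *
o,m=shot('wrist','w12');_,s=shot('scene','s12');_,t=shot('top','t12');print(o['time'],o['position'].round(4),o['ft_force'].round(2),o['grip_width'])
crop(s['p'],310,190,170,140,4,'pics/s12c.png')
crop(m['p'],540,100,100,70,8,'pics/w12c.png')
E
```

```text
13.875 [ 0.4312 -0.2445  0.0383] [6.12 4.73 5.02] 0.011696793389513585
```

View pics/w12c.png

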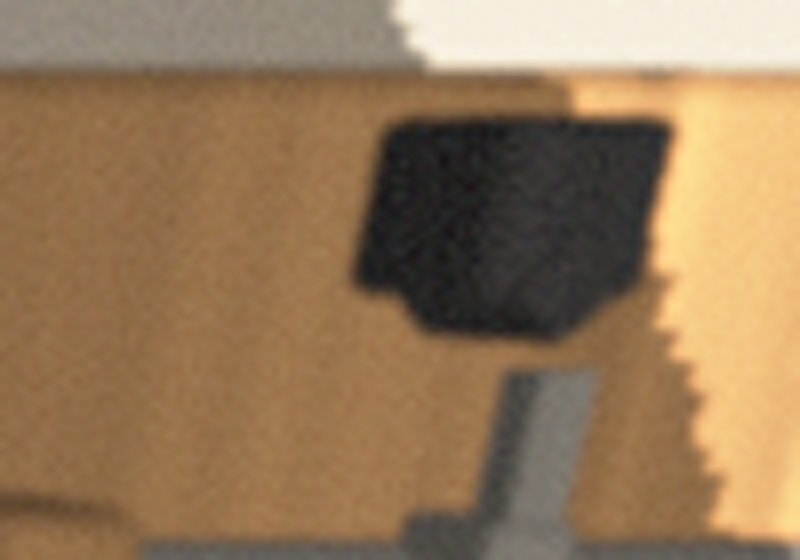

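View pics/s12c.png

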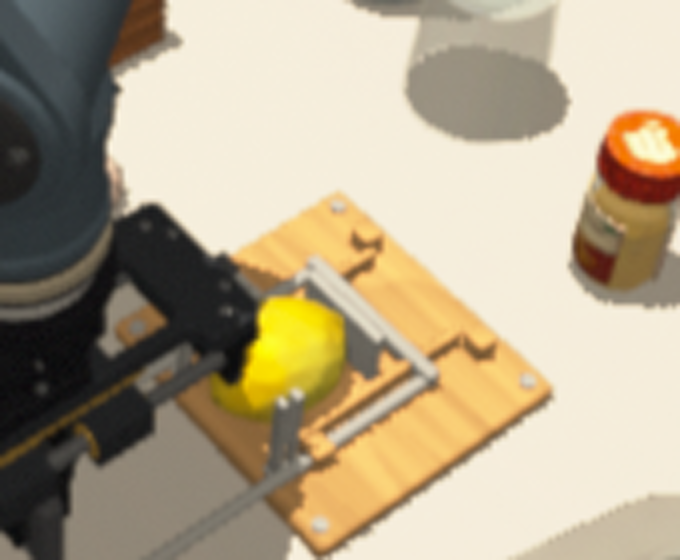

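View pics/w12.png

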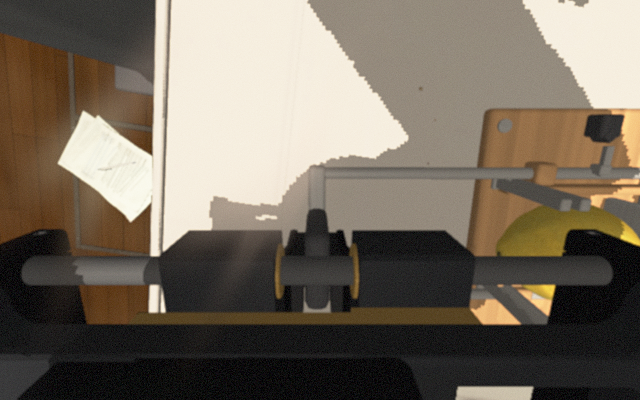

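View pics/s12.png

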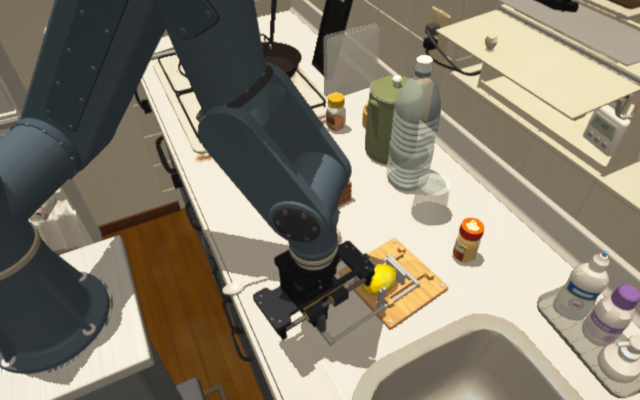

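```bash
python3 - <<'E'
from h import *
m=load('w12.npz');s=load('s12.npz')
M=np.array([[np.cos(.162),np.sin(.162)],[-np.sin(.162),np.cos(.162)]])
G=lambda v:(M@(v[:2]-[.606,-.2175])*1e3).round(1)
C=lambda x,y,z:G(plane(m,(540+(x+.5)/8-.5,100+(y+.5)/8-.5),z))
print('mark',C(564,338,.024))
for z in(.024,.0253):print('ptr',C(567,371,z))
W=lambda x,y,z:np.r_[M.T@[x*1e-3,y*1e-3]+[.606,-.2175],z*1e-3]
img=s['p'].copy()
uv=lambda *a:proj(s,W(*a))[0]
big_=cv2.resize(img[190:330,310:480,::-1],None,fx=4,fy=4,interpolation=cv2.INTER_CUBIC)
for a,c in [((3.9,0,40),(0,0,255)),((3.9,25,46),(255,0,0)),((3.9,-25,46),(255,0,0)),((-35,0,40),(0,255,0)),((-74,0,40),(0,255,0)),((3.9,-25,12),(255,0,0))]:
    u=(uv(*a)-[310,190]+.5)*4-.5;cv2.circle(big_,tuple(int(round(q)) for q in u),3,c,-1);print(a,u.round())
cv2.imwrite('pics/s12d.png',big_)
k,c,st=big(mask(s['p'][200:,300:],(18,130,70),(34,255,255)));print(c+[300,200],st)
E
```

```text
mark [-11.3  59.6]
ptr [-10.6  57.3]
ptr [-11.8  57.4]
(3.9, 0, 40) [342. 316.]
(3.9, 25, 46) [308. 275.]
(3.9, -25, 46) [379. 343.]
(-35, 0, 40) [279. 356.]
(-74, 0, 40) [215. 397.]
(3.9, -25, 12) [371. 385.]
[415.02085506 298.55161627] [ 84  76  63  50 959]
```

View pics/s12d.png

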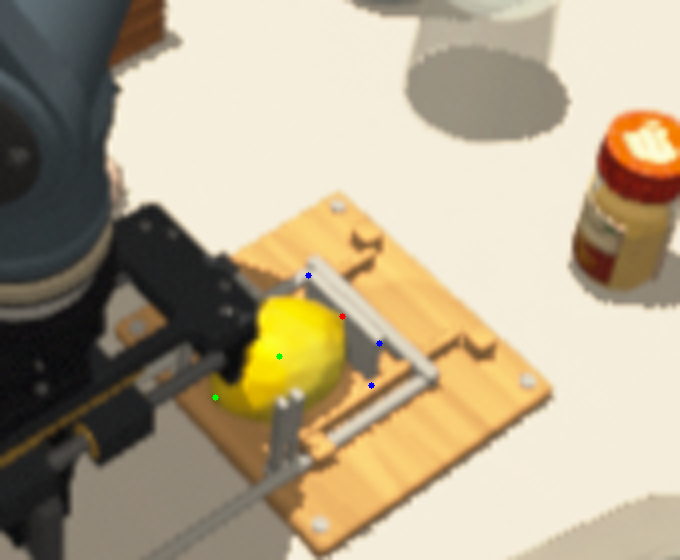

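The lemon lies lengthwise against the pusher: its back tip is at the expected contact point, (342,316) in the crop. The pointer is at −10.6 to −11.8 mm and the mark at −11.3 mm, so they are level. Handing in.

```bash
python3 - <<'E'
from rig import robot
print(robot.hand_in()); o=robot.get_obs();print(o['time'],o['grip_width'],o['position'])
E
```

```text
the job is handed in; nothing more can be done
None
the job is handed in; nothing more can be done
```

The lemon is in the trough against the pusher plate. The slide is pulled out about 52.5 mm to the marker, and I handed in at about 14 s with the gripper still holding it at 40 N. The garlic stayed in the crate.

**Pointer and marker:** in the last wrist view the pointer is at −10.6 to −11.8 mm along the guide, depending on the height assumed for its top. The marker is at −11.3 mm. My separate estimates of the travel needed ranged from about 51.6 to 54.8 mm, so the alignment is good to about 1 mm, not exact.

**Lemon:** in the last scene picture its back end is at the expected contact point with the pusher, and it lies straight in the trough. The gripper partly hid it. The top camera's view of the guide was blocked by the arm, so the top view could not confirm this.

**Forces and other things:** setting the lemon down pressed it into the trough with about 16 N for a moment. I saw nothing knocked over or shoved, but the arm hid most of the crate in the last picture.

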